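# Calibrate the shade pen and hold it over the unfired bridge

## Task

Take the shade pen out of its charging base and calibrate it: press its tip into the small round port on the base until the white tile is fully down, and keep it pressed for a second. Then carry the pen, clear over the things in between, to the stone model with the three-tooth ceramic bridge and hold it upright there, its tip centred over the bridge's middle tooth and about 5 mm above it; the ceramic is unfired, so the pen must never touch either model. Finish holding the pen still in that place for the reading: do not put it down or let go, and leave the jars, the bottle and both models where they stand.

Things in the scene. Friction and masses are not known exactly. Their poses are not given: they have to be found in the camera images.
- shade_pen: Shade meter handset: white upright pen, 155 mm long, about 130 g, standing tip down in its socket on the base. Origin: centre of the tip's end face (lowest point); z up along the pen. Round steel snout: 9 mm across at the tip, 11 mm at 12 mm up, 19 mm from 40 to 50 mm up. Above that a straight body, 28 mm along x by 24 mm along y, edges rounded, black screen on -x face.
- pen_grip (a point): Where to grip the pen, across its y faces (24 mm): on its axis, 120 mm above the tip and 35 mm below its top end. The pen stands out of the socket from 75 mm above its tip; draw it straight up by more than 80 mm to free it (play 1.5 mm a side). Axes as the pen's.
- base: Charging base, fixed. Grey slab 100 mm along x, 165 mm along y, 20 mm high; origin: centre of underside, z up. At y = +40 mm the white square socket tower (56 by 56 mm, top 105 mm above the bench) in which the pen stands, tip 30 mm above the bench, axes along the base's; at y = -42 mm the grey calibration port.
- cal_port (a point): Centre of the mouth of the calibration port: low square grey block (46 by 46 mm), top 38 mm above the bench, with a vertical round bore 20 mm across. The white calibration tile (disc 18 mm across on a spring) lies in the bore, its face 7 mm below the mouth while up.
- cal_tile (a joint): How far the calibration tile is pushed down, in m: 0 up, 0.004 fully home. The spring resists with about 3 N at first and 5.6 N fully home, and pushes it back up.
- bridge_model: Sectional stone model, a tan block on the bench: 60 mm along x, 26 mm along y, 32 mm high with its teeth, 90 g, loose. Five teeth in a row along x: the three towards +x are one joined ceramic bridge (off-white, 29 mm long), the two towards -x are stone. Origin: centre of underside, z up. It and the other model may have changed places.
- bridge_mid (a point): On the bridge model: centre of the chewing surface, at the height of the cusp tips (30 mm above the bench), of the bridge's middle tooth, the largest one (11 by 11 mm). z up.
- crown_model: A second sectional stone model of the same size and shape, but with only one ceramic crown among stone teeth. Not wanted now. Origin: centre of its underside.
- dropper: White dropper bottle, 42 mm across, 122 mm high with its nozzle; origin: centre of its underside.
- jar1: Ceramic powder jar with a screw lid, 37 mm across, 56 mm high; origin: centre of its underside.
- jar2: Ceramic powder jar with a screw lid, 37 mm across, 66 mm high; origin: centre of its underside.
- jar3: Ceramic powder jar with a screw lid, 37 mm across, 56 mm high; origin: centre of its underside.
- jar4: Ceramic powder jar with a screw lid, 37 mm across, 66 mm high; origin: centre of its underside.
- jar5: Ceramic powder jar with a screw lid, 37 mm across, 56 mm high; origin: centre of its underside.
- jar6: Ceramic powder jar with a screw lid, 37 mm across, 66 mm high; origin: centre of its underside.

How it is judged:
By the outcome, as a careful person would: the job done as asked, in the order asked, and still so for the second after the job is handed in, while the arm keeps its last pose, push and grip.
It also fails if it takes over 58 s, if anything falls off the work surface, if the arm or the gripper's body presses on something with over 40 N, if the wrist force passes 120 N, or if a joint passes its speed limit or range.

## Robot

A 6-joint arm with a two-finger parallel gripper is mounted at the origin on the work surface. World frame = base frame: x ahead of the robot, y to its left, z up, the work surface at z = 0. Lengths are in m, angles in rad, forces in N, time in s.
With the tool pointing down it reaches from about 0.35 to 0.775 m from the base axis. Payload 5.5 kg.
Tool frame: the origin (TCP) lies between the finger pads; the fingertips stand 19 mm ahead of it and the grasp point (between the pads) is the TCP; z points along the fingers, x is the direction in which the jaws open and shut, and the axes are right-handed (so a half turn about z gives the same grasp; the last joint's range is limited). The gripper opens to 85 mm and grips with 20 to 120 N. Pads are 22 mm wide; open, the fingers measure 114 mm over their backs; the gripper's body (76 mm by 85 mm) begins 54 mm behind the grasp point. The pads swing forward as they close: fully open they stand 13 mm farther back than shut.
Start: joints at [-1.355, 0.313, 0.046, 1.304, 0, 1.431], TCP at [0.2, -0.539, 0.25] pointing down, gripper open.
Joint ranges: [-2.76, 2.76], [-0.86, 1.69], [-1.03, 1.26], [-2.2, 2.34], [-1.47, 1.5], [-3.14, 3.14]. Speed limits (rad/s): [2.57, 2.57, 3.14, 3.14, 3.14, 3.14].

## Interface

Orientations are given as a unit quaternion [w, x, y, z].
In Python, from workcell import env gives the robot as it stands. The module is installed in compiled form; this text tells all that it offers.
- The arm moves only by the tool carry_out, never from a script. Its argument "steps" is a list of rows, each a list of 7 numbers: the gripper command: -1 is shut, 1 is fully open, values between are in proportion, then the shift along the tool's x, y, z in m, then the turn, a rotation vector about the tool's x, y, z in rad. A call has 1 to 20 rows; each row shifts and turns the commanded pose from where the row before left it, along the tool's axes as they then stand; what a row does not reach is not made up. A row lasts 1/8 s, in which the tool goes at most 62.5 mm and 10.7 degrees, less where a joint would pass 70% of its speed; a pose out of reach is approached as far as the arm can. A call with a gripper value outside its range is refused whole. The fingers move at their own pace and stop on an object; "grip_force" is the grip in N (left out, the last holds). Time passes only in rows, so rows that do not move let the fingers close. It gives the time, the measured TCP pose, the force and the opening at its end, in the units of the state.
- env.get_state(): the state, without advancing time (a new reading comes with each control period).
- env.read_camera(name): name is "scene" or "top" or "wrist"; returns a dict with "color" (400x640x3 uint8, red, green, blue), "K" (3x3 intrinsics, pixels), "dist" ([k1, k2, p1, p2, k3] as OpenCV has them; the pictures are not rectified), "R" (3x3) and "t" (3): a world point X has camera coordinates R X + t. Camera axes: x right, y down, z forward; pixel columns grow to the right and rows downward; lengths in m; the calibration is good to about 2 mm. A picture is of the moment at which its call begins. There is no depth.
- env.hand_in(): hands the job in, once; it reports no verdict.
The state is a dict: "clock": time; "joint_pos": joint angles; "qvel": joint speeds; "tau": joint torques, N m; "tcp_pos": TCP position; "orientation": TCP orientation; "wrist_force": force on the tool from outside, world axes, zero at the start; "ft_torque": the same for the moment, N m; "finger_gap": finger opening in m.
Only numpy, scipy, OpenCV 4.12 (cv2) and the standard library are available. Lean on these libraries where they do the work, as an engineer would, in place of code of your own. Each camera call takes 0.05 s, during which the arm holds its last target. There are 200 camera calls.

## Working session

There is one attempt and no reset: what is moved stays moved. The work goes in short steps, Python scripts to look and compute and a tool call to move; the robot and the scene stay as the last step left them, time stands still between calls to the robot, and variables do not carry over. Pictures are saved under pics/ and viewed, about 8 in all and at most 12, crops included, and the job is handed in when it is done.

Besides the shell and the picture viewer there is one more tool, called after "Emit:" as name([rows], argument=value, ...), one row to a line, values as JSON. carry_out: Moves the arm, as the interface text tells. Its arguments: {"type":"object","properties":{"steps":{"type":"array","items":{"type":"array","items":{"type":"number"}}},"grip_force":{"type":"number"}},"required":["steps"]}

```bash
mkdir -p pics
cat > h.py <<'E'
import numpy as np, cv2, json, pickle
from workcell import env
def snap(cam,name):
    r=env.read_camera(cam); pickle.dump(r,open(f'pics/{name}.pkl','wb'))
    cv2.imwrite(f'pics/{name}.png',r['color'][:,:,::-1]); return r
def load(n): return pickle.load(open(f'pics/{n}.pkl','rb'))
def ray(r,uv):
    p=cv2.undistortPoints(np.array([[uv]],float),np.array(r['K'],float),np.array(r['dist'],float))[0,0]
    R=np.array(r['R']);t=np.array(r['t']); o=-R.T@t; d=R.T@np.array([p[0],p[1],1]); return o,d/np.linalg.norm(d)
def atz(r,uv,z):
    o,d=ray(r,uv); return o+d*(z-o[2])/d[2]
def tri(pairs):
    A=np.zeros((3,3));b=np.zeros(3);L=[]
    for r,uv in pairs:
        o,d=ray(r,uv);P=np.eye(3)-np.outer(d,d);A+=P;b+=P@o;L.append((o,P))
    X=np.linalg.solve(A,b); return X,[float(np.linalg.norm(P@(X-o))) for o,P in L]
def proj(r,X):
    R=np.array(r['R']); rv=cv2.Rodrigues(R)[0]
    return cv2.projectPoints(np.array(X,float).reshape(-1,3),rv,np.array(r['t'],float),np.array(r['K'],float),np.array(r['dist'],float))[0][:,0]
def crop(n,x0,y0,x1,y1,s,out):
    im=cv2.imread(f'pics/{n}.png')[y0:y1,x0:x1]; cv2.imwrite(f'pics/{out}.png',cv2.resize(im,None,fx=s,fy=s,interpolation=cv2.INTER_CUBIC))
E
python3 - <<'E'
from h import *
a=snap('top','top0')['color'];b=snap('scene','scene0')['color'];
for n in('top0','scene0'):
    r=load(n);print(n,-np.array(r['R']).T@r['t'],np.array(r['R'])[2],r['K'][0][0])
print(env.get_state())
E
```

```text
top0 [ 0.47257737 -0.0144681   1.04163378] [ 0.08307134  0.00889965 -0.99650386] 374.796082105272
scene0 [0.94843144 0.14773771 0.75469143] [-0.5042096  -0.20671442 -0.83847589] 376.90131061506503
{'clock': 0.1, 'joint_pos': array([-1.35460194e+00,  3.13943345e-01,  4.50855045e-02,  1.30358741e+00,
        2.43013975e-05,  1.43120055e+00]), 'qvel': array([-7.45434371e-05, -3.18030665e-03,  3.55972118e-03, -1.77401759e-03,
       -1.15073695e-03, -1.11151409e-03]), 'tau': array([ 3.01130349e-03, -4.81722844e+01,  2.99246550e+01,  1.26693147e-02,
       -2.20142651e-04, -1.05336326e-06]), 'tcp_pos': array([ 0.20019891, -0.53857339,  0.24948484]), 'orientation': array([-5.69147075e-04,  8.21075580e-01, -5.70818895e-01, -5.96620728e-04]), 'wrist_force': array([ 0.19308454,  0.42750901, -0.02514982]), 'ft_torque': array([-0.00738223, -0.03007203,  0.01663814]), 'finger_gap': 0.08525136048951655}
```

View pics/top0.png

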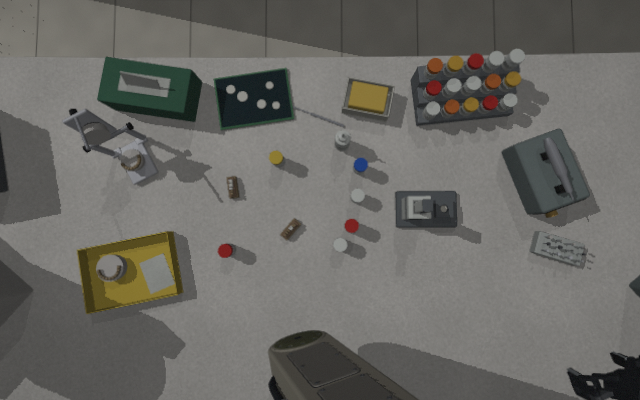

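View pics/scene0.png

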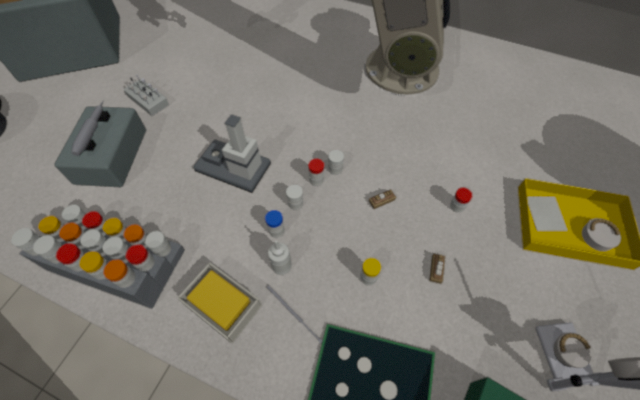

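The top view shows the base at about (427,209), with the tower to the left and the port to the right. The models are at (232,187) and (291,229), with jars and the dropper between them and the base. Next I'll look at enlarged crops.

Run:
```python
from h import *
def c(n,x0,y0,w,h,s):
    im=cv2.imread(f'pics/{n}.png')[y0:y0+h,x0:x0+w]; im=cv2.resize(im,None,fx=s,fy=s,interpolation=cv2.INTER_CUBIC)
    im=cv2.convertScaleAbs(im,alpha=1.4,beta=10)
    for k in range(0,w,10):
        cv2.line(im,(k*s,0),(k*s,6),(0,255,255),1); 
        if k%20==0: cv2.putText(im,str(x0+k),(k*s,16),0,.35,(0,255,255),1)
    for k in range(0,h,10):
        cv2.line(im,(0,k*s),(6,k*s),(0,255,255),1); cv2.putText(im,str(y0+k),(8,k*s+4),0,.35,(0,255,255),1)
    return im
A=c('top0',385,180,80,60,5);B=c('scene0',190,110,80,80,5)
cv2.imwrite('pics/m1.png',np.hstack([np.vstack([A,np.zeros((100,400,3),np.uint8)]),B]))
A=np.hstack([c('top0',215,170,40,40,8),c('top0',275,210,40,40,8)])
B=np.hstack([c('scene0',418,248,40,40,8),c('scene0',362,180,40,40,8)])
cv2.imwrite('pics/m2.png',np.vstack([A,B])[:600] if 0 else cv2.resize(np.vstack([A,B]),None,fx=.93,fy=.93))
```

```text
(no output)
```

View pics/m1.png

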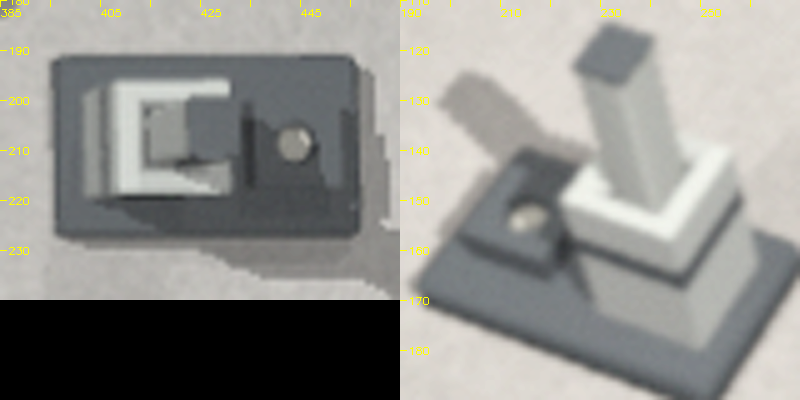

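View pics/m2.png

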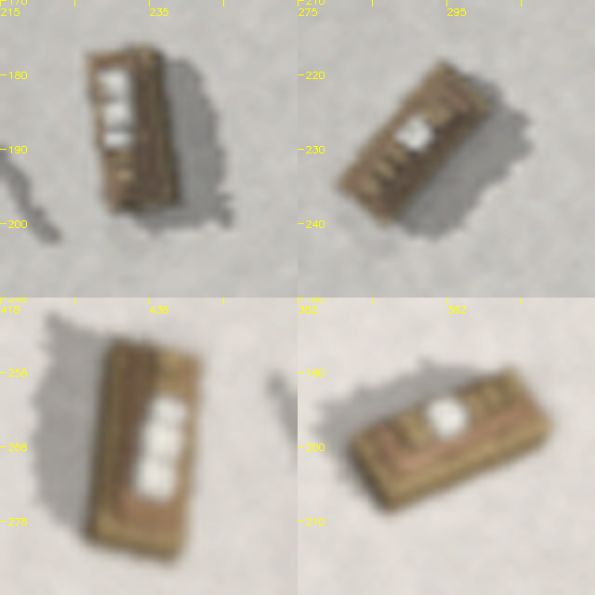

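Run:
```python
from h import *
T=load('top0');S=load('scene0')
def px(m,x0,y0,s): return ((m[0]+.5)/s-.5+x0,(m[1]+.5)/s-.5+y0)
t=lambda m:px(m,385,180,5); s=lambda m:px((m[0]-400,m[1]),190,110,5)
print('pen',tri([(T,t((214,127))),(S,s((615,56)))]))
print('tile',tri([(T,t((295,144))),(S,s((526,218)))]), atz(T,t((295,144)),.031))
for m in [(52,57),(357,57),(358,236),(56,237)]: print('slab',atz(T,t(m),.02))
for m in [(113,80),(113,194)]: print('tower',atz(T,t(m),.105))
for m in [(232,80),(232,194)]: print('tower',atz(T,t(m),.105))
b=px((118,112),215,170,7.44);c=px((160,442-297.6),418,248,7.44)
print('mid',tri([(T,b),(S,c)]),atz(T,b,.03))
for m in [(118,82),(118,138)]: print(atz(T,px(m,215,170,7.44),.03))
for m in [(170,411),(150,477)]: print(atz(S,px((m[0],m[1]-297.6),418,248,7.44),.03))
for n,u in dict(drop=(342,138),blue=(361,164),white=(358,195),red=(351,225),white2=(341,245),yel=(277,158),red2=(226,250)).items(): print(n,atz(T,u,.06))
```

```text
pen (array([ 0.52471827, -0.2391552 ,  0.18005063]), [0.0023332808840551204, 0.0023332808840551356])
tile (array([ 0.52499875, -0.32191919,  0.03171034]), [0.0014963782019627942, 0.0014963782019628592]) [ 0.52573529 -0.32353147  0.031     ]
slab [ 0.57418294 -0.19641221  0.02      ]
slab [ 0.57364113 -0.36170223  0.02      ]
slab [ 0.47652938 -0.35917486  0.02      ]
slab [ 0.47615579 -0.19681803  0.02      ]
tower [ 0.55407428 -0.21146495  0.105     ]
tower [ 0.49714155 -0.21029363  0.105     ]
tower [ 0.55389787 -0.27059885  0.105     ]
tower [ 0.49704709 -0.26912729  0.105     ]
mid (array([0.5921665 , 0.25393301, 0.02652419]), [0.0012621274793318184, 0.0012621274793317874]) [0.59195155 0.25173532 0.03      ]
[0.60298856 0.25193765 0.03      ]
[0.58240167 0.25155896 0.03      ]
[0.5835477  0.25501562 0.03      ]
[0.60444149 0.25461215 0.03      ]
drop [ 0.71230771 -0.05105998  0.06      ]
blue [ 0.64222373 -0.10088389  0.06      ]
white [ 0.55995307 -0.09220407  0.06      ]
red [ 0.48140462 -0.0732035   0.06      ]
white2 [ 0.42965006 -0.04681299  0.06      ]
yel [0.65911236 0.12160816 0.06      ]
red2 [0.41750762 0.25198199 0.06      ]
```

The right-hand bench has the base with yaw near 0. The pen is at (0.525, -0.239) with its top at about 0.180 (text says 0.185), and the tile is at (0.525, -0.322). The left model at top (231,185) has the three white teeth, with its middle tooth at about (0.592, 0.253). I'll move above the pen now and turn so the jaws lie along y.

Emit:
carry_out([
  [1,-0.021,-0.0512,0,0,0,0],
  [1,-0.021,-0.0512,0,0,0,0],
  [1,-0.021,-0.0512,0,0,0,0],
  [1,-0.021,-0.0512,0,0,0,0],
  [1,-0.021,-0.0512,0,0,0,0],
  [1,-0.021,-0.0512,0,0,0,0],
  [1,-0.021,-0.0512,0,0,0,0],
  [1,-0.021,-0.0512,0,0,0,0],
  [1,0,0,0,0,0,-0.1857],
  [1,0,0,0,0,0,-0.1857],
  [1,0,0,0,0,0,-0.1857],
  [1,0,0,0,0,0,-0.1857],
  [1,0,0,0,0,0,-0.1857],
  [1,0,0,0,0,0,-0.1857],
  [1,0,0,0,0,0,-0.1857],
  [1,0,0,0,0,0,-0.1857],
  [1,0,0,0,0,0,-0.1857],
  [1,0,0,0,0,0,-0.1857],
  [1,0,0,0,0,0,-0.1857],
  [1,0,0,0,0,0,-0.1857],
])

```text
clock: 2.6
tcp_pos: [0.5255, -0.2387, 0.2498]
orientation: [-0.0, 0.873, 0.488, -0.0]
wrist_force: [0.4, 0.1, -0.1]
finger_gap: 0.0854
```

Emit:
carry_out([
  [1,0,0,0,0,0,-0.1857],
  [1,0,0,0,0,0,-0.1857],
  [1,0,0,0,0,0,-0.1857],
  [1,0,0,0,0,0,0],
])

```text
clock: 3.1
tcp_pos: [0.5255, -0.2387, 0.2498]
orientation: [-0.0, 0.708, 0.706, -0.0]
wrist_force: [1.4, -0.7, -0.1]
finger_gap: 0.0854
```

```bash
cat >> h.py <<'E'
from scipy.spatial.transform import Rotation as Ro
def pose():
    s=env.get_state();q=s['orientation'];R=Ro.from_quat([q[1],q[2],q[3],q[0]]).as_matrix()
    print('t',s['clock'],'tcp',s['tcp_pos'].round(4),'yaw',np.degrees(np.arctan2(R[1,0],R[0,0])).round(2),'z',R[:,2].round(4),'F',s['wrist_force'].round(2),'M',s['ft_torque'].round(3),'gap',round(s['finger_gap'],4));return s['tcp_pos'],R
def grid(n,x0,y0,w,h,s,out):
    im=cv2.imread(f'pics/{n}.png')[y0:y0+h,x0:x0+w]; im=cv2.resize(im,None,fx=s,fy=s,interpolation=cv2.INTER_CUBIC)
    im=cv2.convertScaleAbs(im,alpha=1.3,beta=10)
    for k in range(0,w,20):
        cv2.line(im,(k*s,0),(k*s,6),(0,0,255),1);cv2.putText(im,str(x0+k),(k*s,16),0,.35,(0,0,255),1)
    for k in range(0,h,20):
        cv2.line(im,(0,k*s),(6,k*s),(0,0,255),1);cv2.putText(im,str(y0+k),(8,k*s+4),0,.35,(0,0,255),1)
    if out: cv2.imwrite(f'pics/{out}.png',im)
    return im
E
python3 - <<'E'
from h import *
pose();r=snap('wrist','w1');print(-np.array(r['R']).T@r['t'],np.array(r['R']))
print('pred pentop',proj(r,[.525,-.239,.185]),'mouth',proj(r,[.525,-.321,.038]),'slab',proj(r,[[.575,-.1965,.02],[.575,-.3615,.02],[.475,-.3615,.02],[.475,-.1965,.02]]))
E
```

```text
t 3.1 tcp [ 0.5255 -0.2387  0.2498] yaw 89.87 z [-7.e-04  4.e-04 -1.e+00] F [ 1.36 -0.74 -0.11] M [ 0.002 -0.004  0.007] gap 0.0854
[ 0.45119457 -0.23774112  0.37294394] [[ 1.55226516e-03  9.99998772e-01  2.17647899e-04]
 [ 9.56372334e-01 -1.54813042e-03  2.92146474e-01]
 [ 2.92146452e-01 -2.45336365e-04 -9.56373562e-01]]
pred pentop [[314.41660705 226.19154332]] mouth [[235.10727945 173.70236879]] slab [[353.30340124 213.80308229]
 [205.82620204 214.05201356]
 [196.15732383 122.36870521]
 [356.32074721 122.25979964]]
```

View pics/w1.png

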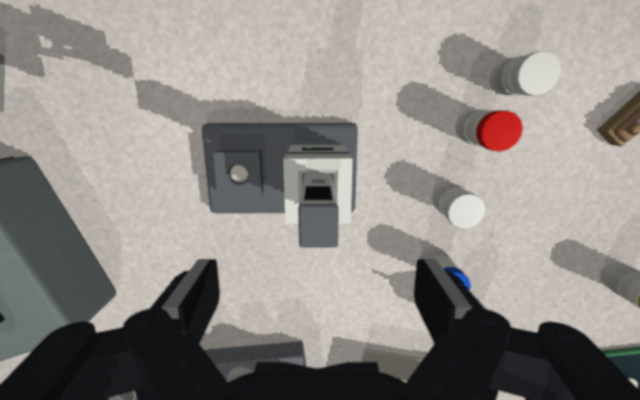

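```bash
python3 -c "
from h import *
grid('w1',195,112,170,140,4,'w1c')
print(load('w1')['K'],load('w1')['dist'],load('top0')['dist'])"
```

```text
[[333.56403891   0.         316.38071184]
 [  0.         333.56403891 200.20682695]
 [  0.           0.           1.        ]] [0.01664632 0.         0.         0.         0.        ] [0.02708961 0.         0.         0.         0.        ]
```

View pics/w1c.png

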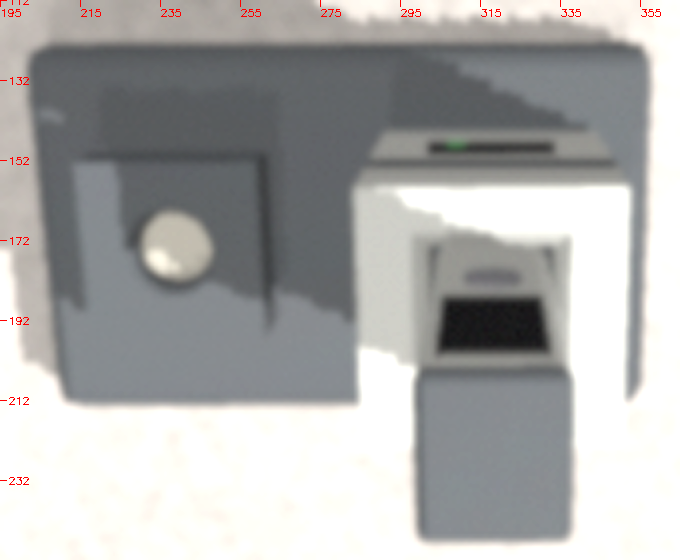

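Run:
```python
from h import *
W=load('w1');T=load('top0');S=load('scene0')
p=lambda x,y:((x+.5)/4-.5+195,(y+.5)/4-.5+112)
for m in [(30,48),(650,48),(638,402),(65,403)]: print('slab',atz(W,p(*m),.02).round(4))
for m in [(416,370),(573,372),(570,541),(418,541)]: print('pen',atz(W,p(*m),.185).round(4))
for m in [(355,183),(632,185)]: print('tower',atz(W,p(*m),.105).round(4))
print('tile',atz(W,p(176,247),.031),'port',[atz(W,p(*m),.038).round(4) for m in[(72,158),(265,155)]])
t=lambda m:((m[0]+.5)/5-.5+385,(m[1]+.5)/5-.5+180); s=lambda m:((m[0]-399.5)/5-.5+190,(m[1]+.5)/5-.5+110)
print(tri([(T,t((214,127))),(S,s((615,56))),(W,p(494,456))]))
print(tri([(T,t((295,144))),(S,s((526,218))),(W,p(176,247))]))
print('S',atz(S,s((615,56)),.185),atz(S,s((526,218)),.031),'T',atz(T,t((214,127)),.185))
```

```text
slab [ 0.4763 -0.3555  0.02  ]
slab [ 0.4764 -0.1956  0.02  ]
slab [ 0.573  -0.1956  0.02  ]
slab [ 0.573  -0.3557  0.02  ]
pen [ 0.511  -0.2483  0.185 ]
pen [ 0.5114 -0.2251  0.185 ]
pen [ 0.5386 -0.2251  0.185 ]
pen [ 0.5386 -0.2485  0.185 ]
tower [ 0.4968 -0.2644  0.105 ]
tower [ 0.4973 -0.2085  0.105 ]
tile [ 0.52619682 -0.3190452   0.031     ] port [array([ 0.5019, -0.3418,  0.038 ]), array([ 0.5011, -0.2934,  0.038 ])]
(array([ 0.52544242, -0.23776947,  0.18208168]), [0.002924658059004423, 0.0020496212030203104, 0.001068653377053803])
(array([ 0.52556419, -0.32018355,  0.03349121]), [0.0024730281786647323, 0.0008243242487927222, 0.0016920945214854099])
S [ 0.52778981 -0.23343428  0.185     ] [ 0.52415316 -0.32083965  0.031     ] T [ 0.52547001 -0.24002079  0.185     ]
```

Emit:
carry_out([
  [1,0.0017,-0.0005,0,0,0,-0.0023],
  [1,0,0,0.035,0,0,0],
  [1,0,0,0.035,0,0,0],
  [1,0,0,0.02,0,0,0],
  [1,0,0,0.01,0,0,0],
  [0.2,0,0,0,0,0,0],
  [-0.2,0,0,0,0,0,0],
  [-0.3,0,0,0,0,0,0],
  [-0.38,0,0,0,0,0,0],
  [-0.44,0,0,0,0,0,0],
  [-0.5,0,0,0,0,0,0],
  [-0.6,0,0,0,0,0,0],
], grip_force=25)

```text
clock: 4.65
tcp_pos: [0.5255, -0.2376, 0.1509]
orientation: [0.001, 0.706, 0.708, -0.0]
wrist_force: [0.3, -0.4, 2.9]
finger_gap: 0.0238
```

```bash
python3 -c "
from h import *
pose()"
```

```text
t 4.65 tcp [ 0.5255 -0.2376  0.1509] yaw 90.11 z [ 9.e-04 -1.e-03 -1.e+00] F [ 0.31 -0.43  2.86] M [-0.281  0.117 -0.047] gap 0.0238
```

Emit:
carry_out([
  [-1,0,0,0,0,0,0],
  [-1,0,0,0,0,0,0],
  [-1,0,0,-0.01,0,0,0],
  [-1,0,0,-0.025,0,0,0],
  [-1,0,0,-0.025,0,0,0],
  [-1,0,0,-0.025,0,0,0],
  [-1,0,0,-0.015,0,0,0],
  [-1,0,0,0,0,0,0],
  [-1,0,0,0,0,0,0],
], grip_force=70)

```text
clock: 5.78
tcp_pos: [0.5248, -0.2368, 0.2492]
orientation: [-0.001, 0.706, 0.708, -0.0]
wrist_force: [-0.3, -0.1, -1.6]
finger_gap: 0.0233
```

Run:
```python
from h import *
p,R=pose();r=snap('wrist','w2');s=snap('scene','s2')
tip=p+R[:,2]*.12
print('tip pred',proj(r,tip),proj(s,tip),proj(s,p-R[:,2]*.035))
u=proj(s,tip)[0].astype(int)
a=grid('w2',200,100,200,150,4,None) if 0 else grid('w2',210,110,180,130,4,None)
b=grid('s2',u[0]-50,u[1]-90,110,110,4,None);h=max(a.shape[0],b.shape[0])
pad=lambda i:cv2.copyMakeBorder(i,0,h-i.shape[0],0,0,0)
m=np.hstack([pad(a),pad(b)]);m=cv2.resize(m,None,fx=.69,fy=.69,interpolation=cv2.INTER_AREA);print(m.shape);cv2.imwrite('pics/m3.png',m)
```

```text
t 5.775 tcp [ 0.5248 -0.2368  0.2492] yaw 90.12 z [-0.0015  0.001  -1.    ] F [-0.26 -0.09 -1.6 ] M [0.024 0.058 0.017] gap 0.0233
tip pred [[315.21839642 200.16569197]] [[237.07219514 137.25182002]] [[221.28872275  81.55132533]]
(359, 800, 3)
```

View pics/m3.png

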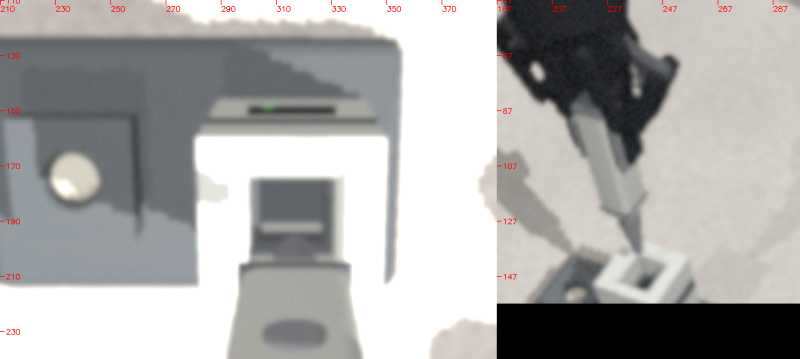

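Emit:
carry_out([
  [-1,-0.025,0.0007,0,0,0,0],
  [-1,-0.03,0,0,0,0,0],
  [-1,-0.0269,0,0,0,0,0],
  [-1,0,0,0,0,0,0],
  [-1,0,0,0.025,0,0,0],
  [-1,0,0,0.03,0,0,0],
  [-1,0,0,0.025,0,0,0],
  [-1,0,0,0,0,0,0],
  [-1,0,0,0,0,0,0],
])

```text
clock: 7.0
tcp_pos: [0.5264, -0.3193, 0.1712]
orientation: [0.0, 0.706, 0.708, 0.0]
wrist_force: [0.3, 0.4, -0.7]
finger_gap: 0.0233
```

Run:
```python
from h import *
p,R=pose();r=snap('wrist','w3');s=snap('scene','s3')
u=proj(s,p+R[:,2]*.1)[0].astype(int)
a=grid('w3',220,100,180,130,4,None)
b=grid('s3',u[0]-50,u[1]-60,110,110,4,None);h=max(a.shape[0],b.shape[0])
pad=lambda i:cv2.copyMakeBorder(i,0,h-i.shape[0],0,0,0)
m=np.hstack([pad(a),pad(b)]);m=cv2.resize(m,None,fx=.69,fy=.69,interpolation=cv2.INTER_AREA);cv2.imwrite('pics/m4.png',m)
```

```text
t 7.0 tcp [ 0.5264 -0.3193  0.1712] yaw 90.12 z [ 7.e-04 -6.e-04 -1.e+00] F [ 0.25  0.42 -0.75] M [ 0.009 -0.014 -0.011] gap 0.0233
```

View pics/m4.png

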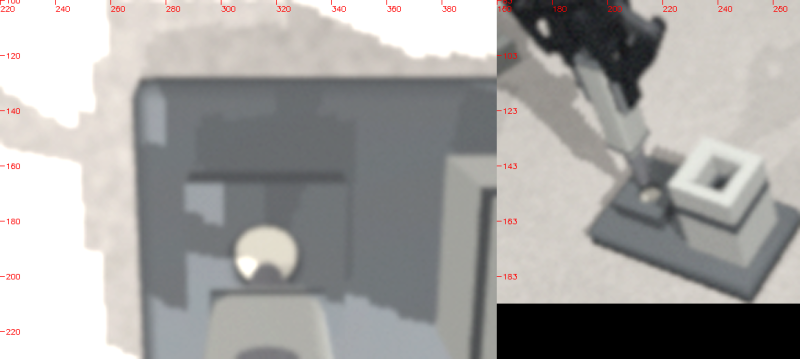

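The tip is in line with the tile: both are at about column 316 in the wrist view. I'll lower it slowly.

Emit:
carry_out([
  [-1,0,0,0.008,0,0,0],
  [-1,0,0,0.008,0,0,0],
  [-1,0,0,0,0,0,0],
  [-1,0,0,0.0015,0,0,0],
  [-1,0,0,0.0015,0,0,0],
  [-1,0,0,0.001,0,0,0],
  [-1,0,0,0,0,0,0],
])

```text
clock: 7.98
tcp_pos: [0.5262, -0.3192, 0.1507]
orientation: [0.0, 0.706, 0.708, 0.0]
wrist_force: [-0.4, -0.3, 2.7]
finger_gap: 0.0236
```

Emit:
carry_out([
  [-1,0,0,0.001,0,0,0],
  [-1,0,0,0,0,0,0],
])

```text
clock: 8.22
tcp_pos: [0.5262, -0.3192, 0.1496]
orientation: [0.0, 0.706, 0.708, 0.0]
wrist_force: [-0.3, 0.3, 2.9]
finger_gap: 0.0232
```

Emit:
carry_out([
  [-1,0,0,0.001,0,0,0],
  [-1,0,0,0,0,0,0],
])

```text
clock: 8.48
tcp_pos: [0.5262, -0.3192, 0.1484]
orientation: [0.0, 0.706, 0.708, 0.0]
wrist_force: [0.1, 0.3, 3.8]
finger_gap: 0.023
```

Emit:
carry_out([
  [-1,0,0,0.001,0,0,0],
  [-1,0,0,0,0,0,0],
])

```text
clock: 8.72
tcp_pos: [0.5263, -0.3192, 0.1479]
orientation: [0.0, 0.706, 0.708, 0.0]
wrist_force: [-0.7, -0.1, 5.5]
finger_gap: 0.0233
```

Emit:
carry_out([
  [-1,0,0,0.001,0,0,0],
  [-1,0,0,0,0,0,0],
])

```text
clock: 8.98
tcp_pos: [0.5264, -0.3193, 0.1478]
orientation: [0.001, 0.706, 0.708, 0.0]
wrist_force: [-2.2, 0.5, 11.6]
finger_gap: 0.0236
```

Emit:
carry_out([
  [-1,0,0,0.001,0,0,0],
  [-1,0,0,0,0,0,0],
])

```text
clock: 9.22
tcp_pos: [0.5265, -0.3193, 0.1477]
orientation: [0.001, 0.706, 0.708, 0.0]
wrist_force: [-3.0, 2.6, 14.7]
finger_gap: 0.0231
```

Emit:
carry_out([
  [-1,0,0,0,0,0,0],
  [-1,0,0,0,0,0,0],
  [-1,0,0,0,0,0,0],
  [-1,0,0,0,0,0,0],
  [-1,0,0,0,0,0,0],
  [-1,0,0,0,0,0,0],
  [-1,0,0,0,0,0,0],
  [-1,0,0,0,0,0,0],
  [-1,0,0,0,0,0,0],
  [-1,0,0,0,0,0,0],
  [-1,0,0,0,0,0,0],
  [-1,0,0,0,0,0,0],
])

```text
clock: 10.72
tcp_pos: [0.5265, -0.3192, 0.1477]
orientation: [0.001, 0.706, 0.708, 0.0]
wrist_force: [-2.6, 2.3, 14.6]
finger_gap: 0.023
```

The tile is hard home: the force rose to 14.6 N with no further travel, and I held it for over 1.5 s. I'll lift and carry the pen towards the bridge.

Emit:
carry_out([
  [-1,0,0,-0.015,0,0,0],
  [-1,0,0,-0.03,0,0,0],
  [-1,0,0,-0.045,0,0,0],
  [-1,0,0,-0.03,0,0,0],
  [-1,0,0,-0.015,0,0,0],
  [-1,0,0,0,0,0,0],
  [-1,0.02,0.003,0,0,0,0],
  [-1,0.043,0.006,0,0,0,0],
  [-1,0.05,0.007,0,0,0,0],
  [-1,0.05,0.007,0,0,0,0],
  [-1,0.05,0.007,0,0,0,0],
  [-1,0.05,0.007,0,0,0,0],
  [-1,0.05,0.007,0,0,0,0],
  [-1,0.05,0.007,0,0,0,0],
  [-1,0.043,0.006,0,0,0,0],
  [-1,0.043,0.006,0,0,0,0],
  [-1,0.02,0.003,0,0,0,0],
  [-1,0,0,0,0,0,0],
  [-1,0,0,0,0,0,0],
])

```text
clock: 13.1
tcp_pos: [0.5907, 0.1494, 0.2797]
orientation: [-0.0, 0.707, 0.708, -0.001]
wrist_force: [-0.6, 0.0, -0.6]
finger_gap: 0.0234
```

Run:
```python
from h import *
p,R=pose();r=snap('wrist','w5');u=proj(r,[.592,.253,.03])[0];print(u)
u=u.astype(int);grid('w5',max(0,u[0]-45),max(0,u[1]-45),90,80,7,'w5c')
```

```text
t 13.1 tcp [0.5907 0.1494 0.2797] yaw 90.09 z [-1.3e-03 -8.0e-04 -1.0e+00] F [-0.65  0.05 -0.59] M [ 0.023 -0.012  0.017] gap 0.0234
[407.19797296 168.24400454]
```

View pics/w5c.png

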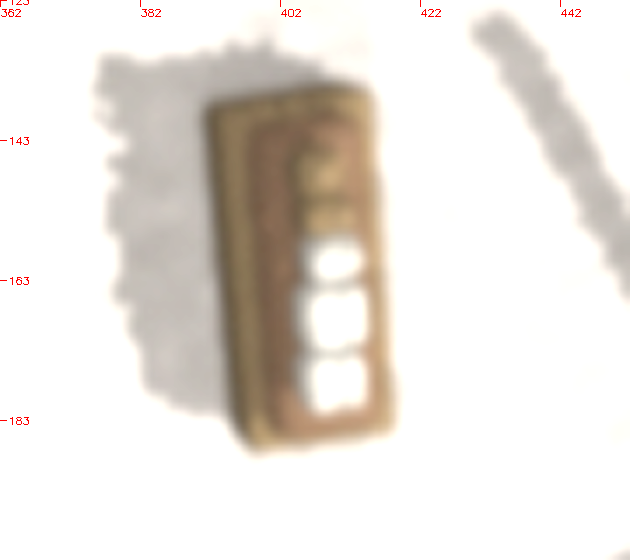

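The wrist crop shows the three-tooth ceramic bridge, with its middle tooth at about (409.4, 168.2). I'll take a second view from the other side, passing well above the model.

Emit:
carry_out([
  [-1,0.02,0,0,0,0,0],
  [-1,0.04,0,0,0,0,0],
  [-1,0.045,0,0,0,0,0],
  [-1,0.04,0,0,0,0,0],
  [-1,0.02,0,0,0,0,0],
  [-1,0,0,0,0,0,0],
  [-1,0,0,0,0,0,0],
])

```text
clock: 14.02
tcp_pos: [0.5909, 0.3141, 0.2802]
orientation: [0.0, 0.707, 0.707, -0.0]
wrist_force: [-0.3, -0.0, -1.4]
finger_gap: 0.0229
```

Run:
```python
from h import *
p,R=pose();r=snap('wrist','w6');u=proj(r,[.592,.253,.03])[0];print(u)
u=u.astype(int);grid('w6',max(0,u[0]-45),max(0,u[1]-45),90,80,7,'w6c');print(u-45)
```

```text
t 14.025 tcp [0.5909 0.3141 0.2802] yaw 90.06 z [-2.e-04 -7.e-04 -1.e+00] F [-0.32 -0.01 -1.37] M [-0.009  0.002 -0.018] gap 0.0229
[261.95880598 167.36971622]
[216 122]
```

View pics/w6c.png

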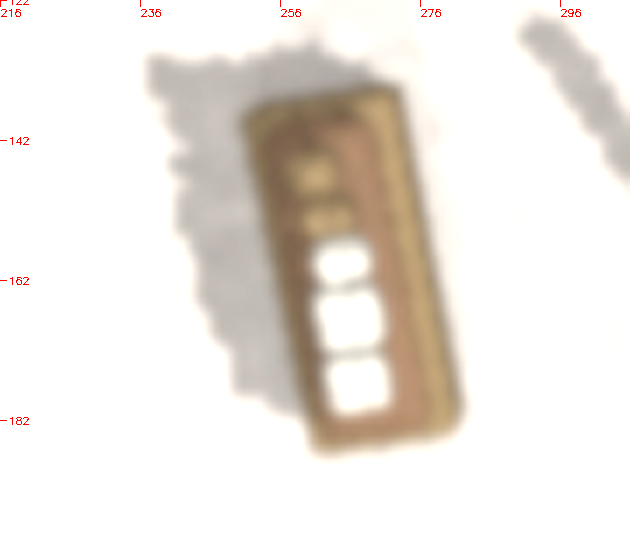

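Run:
```python
from h import *
A=load('w5');B=load('w6');T=load('top0');S=load('scene0')
p=lambda m,x0,y0:((m[0]+.5)/7-.5+x0,(m[1]+.5)/7-.5+y0)
P=lambda m:p(m,362,123);Q=lambda m:p(m,216,122)
print('mid',tri([(A,P((335,320))),(B,Q((350,320)))]))
for m in[(335,320)]:print(atz(A,P(m),.03))
print(atz(B,Q((350,320)),.03))
print('front tooth',tri([(A,P((336,383))),(B,Q((358,384)))]),'back',tri([(A,P((334,260))),(B,Q((342,263)))]))
# base corners of block at z~0 both sides
print('block near corners A',[atz(A,P(m),z).round(4) for m,z in[((255,450),0),((208,105),.0),((393,432),.02),((372,92),.02)]])
print('block B',[atz(B,Q(m),z).round(4) for m,z in[((462,418),0),((400,90),.0),((318,450),.02),((245,118),.02)]])
```

```text
mid (array([0.59269921, 0.2565415 , 0.02638755]), [7.587825315393718e-05, 7.58782531538966e-05])
[0.59204403 0.2555255  0.03      ]
[0.59189281 0.25710439 0.03      ]
front tooth (array([0.60322969, 0.25747063, 0.0268385 ]), [1.3529672320566568e-05, 1.3529672320634355e-05]) back (array([0.58309575, 0.25561992, 0.02616076]), [0.00016015129521390427, 0.00016015129521402389])
block near corners A [array([0.6216, 0.2518, 0.    ]), array([0.561 , 0.2393, 0.    ]), array([0.6132, 0.2697, 0.02  ]), array([0.5567, 0.2611, 0.02  ])]
block B [array([0.6156, 0.2716, 0.    ]), array([0.5582, 0.2627, 0.    ]), array([0.6163, 0.2492, 0.02  ]), array([0.5607, 0.24  , 0.02  ])]
```

Emit:
carry_out([
  [-1,-0.019,0.002,0,0,0,0],
  [-1,-0.02,0,0,0,0,0],
  [-1,-0.0193,0,0,0,0,0],
  [-1,0,0,0,0,0,0],
  [-1,0,0,0.03,0,0,0],
  [-1,0,0,0.03,0,0,0],
  [-1,0,0,0.02,0,0,0],
  [-1,0,0,0.0145,0,0,0],
  [-1,0,0,0,0,0,0],
  [-1,0,0,0,0,0,0],
  [-1,0,0,0,0,0,0],
])

```text
clock: 15.45
tcp_pos: [0.5936, 0.257, 0.187]
orientation: [0.001, 0.706, 0.708, 0.001]
wrist_force: [0.4, 0.3, -1.2]
finger_gap: 0.0233
```

Run:
```python
from h import *
p,R=pose();W=snap('wrist','w7');S=snap('scene','s7');T=snap('top','t7')
tip=p+R[:,2]*.1207;print('tip',tip)
for n,c in(('w7',W),('s7',S)): print(n,'tip',proj(c,tip).round(1),'mid',proj(c,[.5924,.2563,.03]).round(1))
# bias check in scene: earlier socket pen
u=proj(S,tip)[0].astype(int)-35
v=proj(W,tip)[0].astype(int)-40
print(u,v)
b=grid('s7',u[0],u[1],70,80,6,None)[:, :];a=grid('w7',v[0]-5,v[1],80,80,6,None)[:,:]
m=np.hstack([a,b]);m=cv2.resize(m,None,fx=800/m.shape[1],fy=800/m.shape[1]);cv2.imwrite('pics/m7.png',m);print(m.shape,800/900)
```

```text
t 15.45 tcp [0.5936 0.257  0.187 ] yaw 90.12 z [ 2.e-03  5.e-04 -1.e+00] F [ 0.41  0.32 -1.15] M [-0.025  0.044  0.005] gap 0.0233
tip [0.59381756 0.25706625 0.06625353]
w7 tip [[315.3 199.8]] mid [[314.5 186. ]]
s7 tip [[445.1 260.7]] mid [[440.  266.8]]
[410 225] [275 159]
(427, 800, 3) 0.8888888888888888
```

View pics/m7.png

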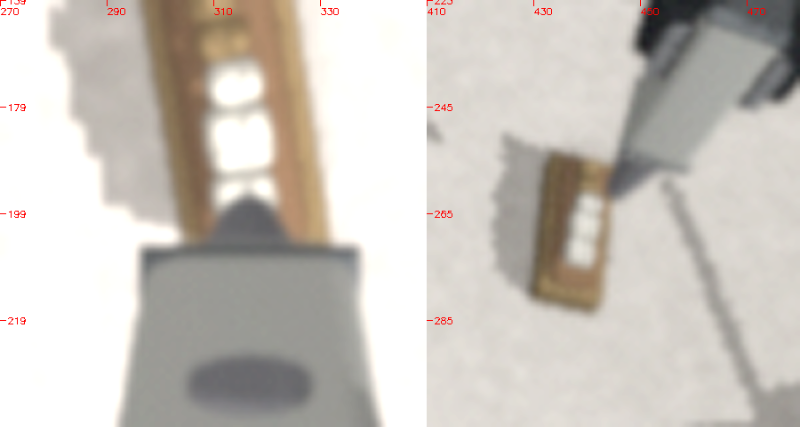

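The tip sits about 1 to 1.5 mm off in +x and +y. Wrist and scene views agree on this within a pixel. I'll correct it and descend most of the way.

Emit:
carry_out([
  [-1,-0.0014,-0.0013,0,0,0,0],
  [-1,0,0,0,0,0,0],
  [-1,0,0,0.01,0,0,0],
  [-1,0,0,0.01,0,0,0],
  [-1,0,0,0.006,0,0,0],
  [-1,0,0,0,0,0,0],
  [-1,0,0,0,0,0,0],
  [-1,0,0,0,0,0,0],
  [-1,0,0,0,0,0,0],
])

```text
clock: 16.73
tcp_pos: [0.5918, 0.2554, 0.1601]
orientation: [0.0, 0.706, 0.708, 0.0]
wrist_force: [-0.0, -0.3, -0.3]
finger_gap: 0.0235
```

Run:
```python
from h import *
p,R=pose();W=snap('wrist','w8');S=snap('scene','s8')
tip=p+R[:,2]*.1207;print('tip',tip)
for n,c in(('w8',W),('s8',S)): print(n,'tip',proj(c,tip).round(1),'edge',proj(c,tip+[-.0045,0,0]).round(1),'mid',proj(c,[.5924,.2563,.03]).round(1))
b=grid('s8',415,230,50,55,8,None);a=grid('w8',280,150,70,55,8,None)
m=np.hstack([a,b]);k=800/m.shape[1];m=cv2.resize(m,None,fx=k,fy=k);cv2.imwrite('pics/m8.png',m);print(m.shape,k*8,70*8*k)
```

```text
t 16.725 tcp [0.5918 0.2554 0.1601] yaw 90.12 z [ 7.e-04  1.e-04 -1.e+00] F [-0.01 -0.35 -0.32] M [-0.029 -0.035  0.031] gap 0.0235
tip [0.59191397 0.25543853 0.0394273 ]
w8 tip [[315.3 199.9]] edge [[315.3 194.2]] mid [[316.4 197. ]]
s8 tip [[440.9 264.7]] edge [[441.4 262.8]] mid [[440.  266.8]]
(367, 800, 3) 6.666666666666667 466.6666666666667
```

View pics/m8.png

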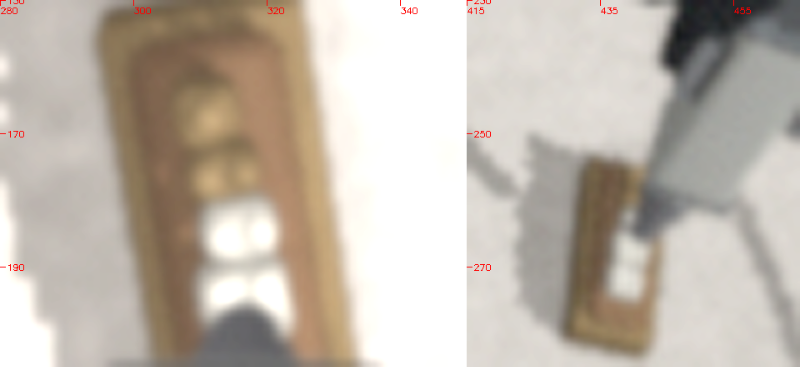

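Emit:
carry_out([
  [-1,0,-0.0004,0,0,0,0],
  [-1,0,0,0.002,0,0,0],
  [-1,0,0,0.002,0,0,0],
  [-1,0,0,0,0,0,0],
  [-1,0,0,0,0,0,0],
  [-1,0,0,0,0,0,0],
  [-1,0,0,0,0,0,0],
  [-1,0,0,0,0,0,0],
  [-1,0,0,0,0,0,0],
  [-1,0,0,0,0,0,0],
])

```text
clock: 18.08
tcp_pos: [0.5912, 0.2554, 0.1558]
orientation: [0.0, 0.706, 0.708, -0.0]
wrist_force: [-0.4, -0.7, -1.3]
finger_gap: 0.0233
```

Run:
```python
from h import *
p,R=pose();W=snap('wrist','w9');S=snap('scene','s9')
tip=p+R[:,2]*.1207;print('tip',tip)
for n,c in(('w9',W),('s9',S)): print(n,'tip',proj(c,tip).round(1),'edge',proj(c,tip+[-.0045,0,0]).round(1),'mid',proj(c,[.592,.2563,.03]).round(1))
b=grid('s9',415,230,50,55,8,None);a=grid('w9',280,150,70,55,8,None)
m=np.hstack([a,b]);k=800/m.shape[1];m=cv2.resize(m,None,fx=k,fy=k);cv2.imwrite('pics/m9.png',m)
```

```text
t 18.075 tcp [0.5912 0.2554 0.1558] yaw 90.11 z [ 0.e+00 -1.e-04 -1.e+00] F [-0.35 -0.7  -1.32] M [ 0.009  0.033 -0.031] gap 0.0233
tip [0.59123962 0.25534771 0.03506811]
w9 tip [[315.2 199.9]] edge [[315.3 194.2]] mid [[316.5 198.9]]
s9 tip [[440.3 265.2]] edge [[440.9 263.3]] mid [[440.  266.6]]
```

```bash
python3 -c "
from h import *
pose();env.hand_in()"
```

```text
t 18.175 tcp [0.5912 0.2554 0.1558] yaw 90.12 z [ 0.e+00 -1.e-04 -1.e+00] F [-0.02  0.24 -1.4 ] M [0.035 0.006 0.007] gap 0.0235
the job is handed in; nothing more can be done
```

I calibrated the pen and handed the job in at 18.2 s. The pen is held still and upright, with its tip about 5 mm above the bridge's middle tooth.

- **Calibration:** I pressed the tip into the port until it met a hard stop: 14.6 N at the wrist and no further travel. I held it there for over 1.5 s.
- **Carry:** The tip was about 160 mm above the bench on the way over, higher than anything in between.
- **Final position:** The tip is at about (0.591–0.592, 0.255, 0.035) m, worked out from the arm pose and the tip height at the hard stop. The tooth measured about (0.592, 0.2555) m, with its cusps at 30 mm by the text. My own triangulation gave 26 mm, but for the outline of the tooth rather than its cusps. The wrist force shows only the pen's weight, so nothing is being touched.
- **Disagreements:** The cameras differed by 1–3 mm. I relied on the wrist camera, corrected by about 1 mm sideways from where the pen sat in its socket. The tip's position along the tooth row is uncertain by about 1 mm.
- **Unchecked:** The viewer's picture limit stopped me seeing the last picture. The last view was about 4 mm higher, and it showed the tip in line with the tooth sideways and about 1 mm off along the row. I corrected 0.4 mm of that afterwards.

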